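# Load a slide box onto a gravity roller lane

### The arm

A 6-joint arm with a two-finger parallel gripper is mounted at the origin on a cart in front of the work surface, level with it; the furniture and walls round the work are solid. World frame = base frame: x ahead of the robot, y to its left, z up, the work surface at z = 0. Lengths are in mm, angles in rad, forces in N, time in s.
With the tool pointing down it reaches from about 325 to 875 mm from the base axis. Payload 4.4 kg.
Tool frame: the origin (TCP) lies on the centre line of the jaws, within the pads' length; the fingertips stand ahead of it and the grasp point (between the pads) lies 6 mm ahead of it (ctrl.tcp_to_tips is the z of the fingertips in the tool frame, in mm); z points along the fingers, y is the line along which they close (so a half turn about z gives the same grasp; the last joint's range is limited). The gripper opens to 85 mm and grips with 20 to 120 N. Pads are 22 mm wide; open, the fingers measure 114 mm over their backs; the gripper's body (76 mm by 85 mm) begins 54 mm behind the grasp point. The pads swing forward as they close: fully open they stand 13 mm farther back than shut.
Start: joints at [-1.312, 0.207, 1.542, -0, 1.393, -0.15], TCP at [229.083, -527.398, 256.282] pointing down, gripper open.
Joint ranges: [-2.73, 2.73], [-0.86, 2.22], [0.23, 2.46], [-1.11, 4.25], [0.08, 2.63], [-2.82, 2.82]. Speed limits (rad/s): [2.79, 2.79, 3.14, 3.14, 3.14, 3.14].

### API

Orientations are given as a 3x3 rotation matrix whose columns are the frame's x, y, z axes.
In Python, from plant import ctrl, sensors, optics gives the robot as it stands. Calls block until the motion is done:
- ctrl.move_ptp(position, orientation): joint-space move of the TCP to a pose.
- ctrl.move_l(position, rot=None, vel=150, threshold=None): straight line of the TCP; rot=None keeps the orientation; vel is the mean speed in mm/s. With threshold (N) it stops when the force on the tool has changed by that much, and returns True; else False.
- ctrl.set_joints(angles): joint-space move.
- ctrl.gripper_to(opening, force=None): finger opening in mm; force is the grip in N (None keeps the last); returns when the fingers have stopped.
- ctrl.hold(seconds).
- ctrl.solve_ik(position, orientation): joint angles nearest the present ones, or None.
- sensors.read_state(): the state.
- optics.grab_frame(name): name is "scene" or "side" or "wrist"; returns (picture, depth): 384x512x3 uint8, red, green, blue; 384x512 float32, mm along the optical axis (not along the pixel's ray), 0 where there is no reading.
- optics.camera_params(name): a dict with "mtx" (3x3 intrinsics, pixels), "k1" (the pictures are not rectified: a ray, as slopes to the right and down, at radius r is drawn at 1 + k1 r^2 times it, then the intrinsics apply), "R" (3x3) and "t" (3): a world point X has camera coordinates R X + t; the wrist camera has in their place "T_tool_cam" (4x4, takes a point from camera to tool coordinates, whose origin is the TCP and whose axes are the flange's). Camera axes: x right, y down, z forward; pixel columns grow to the right and rows downward; lengths in mm; the calibration is good to about 2 mm. A picture is of the moment at which its call begins: read the wrist's pose just before it. camera_params takes no time and is no camera call.
A pose or a line that the arm cannot do raises ctrl.MotionError and nothing moves.
- ctrl.finish_job(): hands the job in; it is judged then, once.
The state is a dict: "t": time; "q": joint angles; "qvel": joint speeds; "tau": joint torques, N m; "eef_pos": TCP position; "eef_rot": TCP orientation; "force": force on the tool from outside, world axes, zero at the start; "wrist_torque": the same for the moment, N m; "grip_width": finger opening in mm; "grasp_force": force on a finger pad.
Only numpy, scipy, OpenCV 4.12 (cv2) and the standard library are available. Lean on these libraries where they do the work, as an engineer would, in place of code of your own. Each camera call takes 0.05 s, during which the arm holds its last target. There are 200 camera calls.

### The job

Slide the red-knobbed stop bar fully across the lower end of the sloped roller lane, then lift the dark green slide box off its leaning stand and set it squarely on the upper end of the rollers, standing on the same long edge as it does now, low enough that it is not dropped. Let go there so that it rolls down by itself and comes to rest against the bar; do not push or carry it down the lane. Leave the beaker, the staining jar and the amber bottle as they stand.

Things in the scene. Friction and masses are not known exactly. Their poses are not given: they have to be found in the camera images.
- gate (a joint): Sliding stop bar of the lane, in m: 0 = drawn right out to the lane's left (lane open), 0.080 = fully home, across the lane's lower end against its end stop. It slides along the y axis of point lane_load, towards -y as the value grows. About 2 N of friction; it stays where it is left.
- gate_knob (a point): Centre of the upright red knob on the bar's outer end: 18 mm diameter, 39 mm tall, this point half-way up. 165 mm left of the lane's middle line when drawn out, 85 mm when home. The 12 mm square bar's top is 31 mm below this point; when home, the grey block guiding the bar (top 26 mm below this point) begins 20 mm from the knob's axis. Axes: y along the bar (+ pulls out), z up the knob.
- lane_load (a point): Loading point, where the middle of the box should be set down: on the lane's middle line, at roller-top height. Axes: x up the slope (lane falls 8 degrees towards -x, roughly towards the robot), y across to the lane's left, z square off the rollers. 14 rollers, 18 mm diameter, from x = -0.225 to +0.081, lightly braked: a box let go starts at once and rolls at about 0.1 to 0.2 m/s.
- lane_stop (a point): At roller-top height on the lane's middle line, 116 mm down the lane from lane_load, same axes: the middle of a box resting against the closed stop bar lies over this point. The bar's face towards the box is then 88 mm further down, 19 to 31 mm above the roller tops. The box's centre stands 50 mm above the roller tops when it is on its long edge.
- box_center (a point): Centre of the closed dark green slide box (lid fixed), 100 mm along x, 176 along y, 45 along z, 0.24 to 0.48 kg. +x points to the hinge edge, on which it stands; y along its length; +z out of the lid. On the stand it leans 30 degrees from upright towards the robot, so -x points up the slant. The faces 45 mm apart are free for gripping 40 mm down from the top edge; a latch stands 4 mm proud of that edge.
- stand: White sheet-metal leaning stand, fixed: base plate 100 x 150 mm, origin at its underside in the middle of its length; z up, y along the box's length, +x away from the leaning side. Its rest, tilted 30 degrees from upright, reaches 56 mm up the box's underside.
- lane: The aluminium roller lane, fixed, 344 mm long; origin on the bench under its middle, x level towards its upper end, z up. Roller tops 65 mm above the bench over the origin. Side rails 57 mm apart inside stand 16 mm above the roller tops; thin flared lips along the upper three quarters rise to 28 mm above them, 81 mm apart at the top.
- slide_box: The slide box as a body; its origin lies at the middle of its underside (-z face), axes as for point box_center.
- jar: Bystander: clear glass staining jar, 68 mm wide foot, 89 mm tall, origin at the middle of its foot, z up.
- bottle: Bystander: amber bottle with red cap, 60 mm in diameter, 126 mm tall, origin at the middle of its foot, z up.
- beaker: Bystander: clear glass beaker, 63 mm in diameter, 76 mm tall, origin at the middle of its foot, z up.

How it is judged (in metres and radians):
On the way, in this order (a step that is already met when the one before it is completed fails the run):
1. the stop bar is fully across the lane (value of joint gate above 0.072 m), for 0.2 s.
2. the slide box stands on its hinge edge, square, on the upper end of the rollers (its middle at most 45 mm down the lane from the loading point) (x of box_center in the frame of lane_load between -0.045 and 0.05 m and y of box_center in the frame of lane_load between -0.012 and 0.012 m and z of box_center in the frame of lane_load between 0.042 and 0.062 m and angle between the y axis of box_center and the x axis of lane_load, either way round below 0.12 rad and angle between the x axis of box_center and the z axis of lane_load, either way round below 0.12 rad and angle between box_center's own x axis and vertical above 2.8 rad), for 0.1 s.
At the end, for the whole second after the job is handed in: The stop bar is home (joint above 72 mm of 80); the slide box stands at rest on its hinge edge on the rollers, square within 0.12 rad, its middle within 12 mm of the lane's middle line and within 8 mm of its place against the bar; it has been let go (value of joint gate above 0.072 m and x of box_center in the frame of lane_load between -0.124 and -0.108 m and y of box_center in the frame of lane_load between -0.012 and 0.012 m and z of box_center in the frame of lane_load between 0.042 and 0.062 m and angle between the y axis of box_center and the x axis of lane_load, either way round below 0.12 rad and angle between the x axis of box_center and the z axis of lane_load, either way round below 0.12 rad and angle between box_center's own x axis and vertical above 2.8 rad and linear speed of slide_box below 0.01 m/s); the robot touches nothing.
It fails at once if the box is pushed, held or carried down the lane by the gripper (more than 3 N while its middle is over 60 mm down the lane from the loading point) (x of box_center in the frame of lane_load between -0.2 and -0.06 m and y of box_center in the frame of lane_load between -0.012 and 0.012 m and z of box_center in the frame of lane_load between 0.042 and 0.062 m and contact force between the fingers and slide_box above 3 N).
It fails at once if the box is let fall from more than 20 mm above the rollers (contact force between slide_box and anything else below 0.005 N and z of box_center in the frame of lane_load above 0.07 m and x of box_center in the frame of lane_load above -0.2 m and horizontal distance between box_center and lane_load below 0.2 m).
It fails at once if the jar is moved more than 30 mm or tipped (distance of jar from where it was at the start of the episode above 0.03 m or angle between jar's own z axis and vertical above 0.35 rad).
It fails at once if the bottle is moved more than 30 mm or tipped (distance of bottle from where it was at the start of the episode above 0.03 m or angle between bottle's own z axis and vertical above 0.35 rad).
It fails at once if the beaker is moved more than 30 mm or tipped (distance of beaker from where it was at the start of the episode above 0.03 m or angle between beaker's own z axis and vertical above 0.35 rad).
It also fails if it takes over 51 s, if anything falls off the work surface, if the arm or the gripper's body presses on something with over 40 N, if the wrist force passes 120 N, or if a joint passes its speed limit or range.

## Working session

There is one attempt and no reset: what is moved stays moved. The work goes in short steps, each a Python script; the robot and the scene stay as the last script left them, time stands still between calls to the robot, and variables do not carry over. Pictures are saved under pics/ and viewed, at most 10 in all, crops included, and the job is handed in when it is done.

```bash
ls; mkdir -p pics; cat > h.py <<'E'
import numpy as np, cv2
from plant import ctrl, sensors, optics
def grab(n):
    p=optics.camera_params(n); s=sensors.read_state() if n=='wrist' else None
    im,d=optics.grab_frame(n)
    if n=='wrist':
        T=np.array(p['T_tool_cam']); R=np.array(s['eef_rot']); t=np.array(s['eef_pos'])
        Rc=R@T[:3,:3]; tc=R@T[:3,3]+t
    else:
        Rc=np.array(p['R']).T; tc=-Rc@np.array(p['t'])
    return dict(im=im,d=d,K=np.array(p['mtx']),k=p['k1'],Rc=Rc,tc=tc)
def cloud(f):
    h,w=f['d'].shape
    u,v=np.meshgrid(np.arange(w,dtype=float),np.arange(h,dtype=float))
    uv=np.stack([u,v],-1).reshape(-1,1,2)
    n=cv2.undistortPoints(uv,f['K'],np.array([f['k'],0,0,0.])).reshape(h,w,2)
    P=np.dstack([n,np.ones((h,w))])*f['d'][...,None]
    return P@f['Rc'].T+f['tc']
E
python3 - <<'E'
from h import *
import pickle
for n in('scene','side'):
    f=grab(n);pickle.dump(f,open(n+'.pkl','wb'));print(n,f['tc'],f['Rc'][:,2])
    cv2.imwrite(f'pics/{n}0.png',cv2.resize(f['im'][...,::-1],(768,576),interpolation=cv2.INTER_CUBIC))
print(sensors.read_state()['t'],ctrl.tcp_to_tips)
E
```

```text
pics
scene [-267.90287631  892.32349878  554.65330338] [ 0.7423072  -0.53615727 -0.40188979]
side [ 519.83912858 1063.56653847  773.99129804] [ 0.04665353 -0.77131145 -0.63474569]
0.1 25.0
```

View pics/scene0.png

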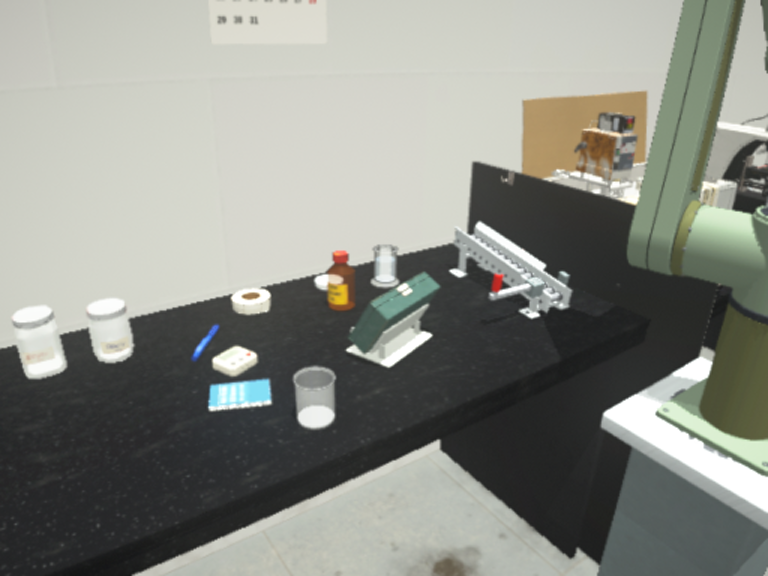

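View pics/side0.png

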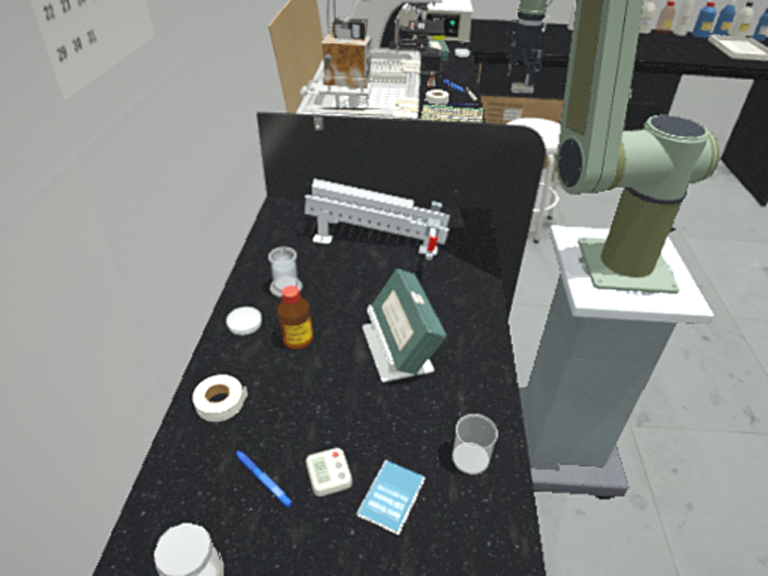

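Scene picture: the lane runs from (470,230) to (560,300), knob at (497,283), box at (395,315), bottle at (340,285), jar at (385,265), beaker at (315,400). In the side picture the knob is at (432,241), the box at (407,322) and the dark panel is behind the lane.

```bash
python3 - <<'E'
from h import *
import pickle
np.set_printoptions(precision=0,suppress=True)
for n in('scene','side'):
    f=pickle.load(open(n+'.pkl','rb'));C=cloud(f);im=f['im'].astype(int)
    r,g,b=im[...,0],im[...,1],im[...,2]
    v=f['d']>0
    red=v&(r>120)&(g<60)&(b<60)&(C[...,0]<900)&(C[...,2]<300)&(C[...,2]>10)
    grn=v&(g>r*1.25)&(g>=b)&(g>40)&(C[...,2]>15)&(C[...,2]<200)&(C[...,0]>300)
    print(n,'red');
    nl,lab,st,ce=cv2.connectedComponentsWithStats(red.astype(np.uint8))
    for i in range(1,nl):
        if st[i,4]>15: P=C[lab==i];print(ce[i],st[i,4],np.median(P,0),P.min(0),P.max(0))
    P=C[grn];print('green',len(P),P.min(0) if len(P) else '',P.max(0) if len(P) else '')
    pts={'scene':[(385,278),(315,415),(315,385),(342,300),(475,170),(640,210),(460,232),(475,222),(560,290),(550,308),(640,320)],
         'side':[(285,262),(475,435),(472,460),(295,325),(290,115),(520,125),(315,190),(445,215),(308,205),(445,235),(400,160)]}[n]
    for p in pts: print(p,C[round(p[1]/1.5),round(p[0]/1.5)])
E
```

```text
scene red
[331. 188.] 53 [464. 112. 102.] [458. 101.  87.] [473. 116. 120.]
green 727 [443. 228.  29.] [547. 417. 131.]
(385, 278) [759. 173.  22.]
(315, 415) [372. 569.  25.]
(315, 385) [422. 541.  41.]
(342, 300) [694. 331.  29.]
(475, 170) [ 899. -226.  210.]
(640, 210) [186. 107. 324.]
(460, 232) [742. -41. 101.]
(475, 222) [ 886. -229.   59.]
(560, 290) [453. -83.  45.]
(550, 308) [463. -74.  -1.]
(640, 320) [ 313. -201.   -2.]
side red
[288. 162.] 31 [468. 110. 104.] [459. 103.  88.] [474. 114. 120.]
[194. 199.] 50 [725. 325. 112.] [713. 310. 102.] [742. 330. 121.]
green 1423 [  357. -1786.    16.] [582. 417. 133.]
(285, 262) [768. 186.  87.]
(475, 435) [390. 527.  24.]
(472, 460) [400. 585.  40.]
(295, 325) [717. 345.  66.]
(290, 115) [ 832. -229.  229.]
(520, 125) [ 259. -240.  230.]
(315, 190) [ 754. -103.   92.]
(445, 215) [431. -84.  56.]
(308, 205) [763. -46.  83.]
(445, 235) [425. -80.  -3.]
(400, 160) [ 550. -225.  123.]
```

```bash
python3 - <<'E'
from h import *
import pickle
np.set_printoptions(precision=3,suppress=True)
print(optics.camera_params('wrist')['T_tool_cam'],sensors.read_state()['eef_rot'])
p=np.array(sensors.read_state()['eef_pos'])
ctrl.move_l(p+[0,0,180],vel=250)
R=np.array([[0,1,0],[1,0,0],[0,0,-1.]])  # tool y along world x
R2=np.array([[1,0,0],[0,-1,0],[0,0,-1.]])
for n,pos in(('w1',[540,-40,360]),('w2',[480,250,360])):
    for RR in(R,-R@np.diag([1,1,-1]),R2):
        try: ctrl.move_ptp(pos,RR);break
        except ctrl.MotionError as e: print(n,e)
    ctrl.hold(.3)
    f=grab('wrist');pickle.dump(f,open(n+'.pkl','wb'));print(n,f['tc'],f['Rc'])
    cv2.imwrite(f'pics/{n}.png',cv2.resize(f['im'][...,::-1],(768,576),interpolation=cv2.INTER_CUBIC))
s=sensors.read_state();print(s['t'],s['q'])
E
```

```text
[[  -0.      -0.948   -0.317   81.645]
 [   1.      -0.       0.001   -0.155]
 [  -0.001   -0.317    0.948 -117.284]
 [   0.       0.       0.       1.   ]] [[ 0.917  0.398 -0.001]
 [ 0.398 -0.917  0.002]
 [ 0.    -0.002 -1.   ]]
w1 [540.022  41.28  477.351] [[ 1.    -0.001  0.   ]
 [-0.001 -0.948 -0.318]
 [ 0.     0.318 -0.948]]
w2 [480.542 330.904 477.227] [[ 1.    -0.002 -0.   ]
 [-0.002 -0.948 -0.318]
 [ 0.     0.318 -0.948]]
4.8917 [ 0.319  0.073  1.481 -0.     1.588  0.32 ]
```

View pics/w1.png

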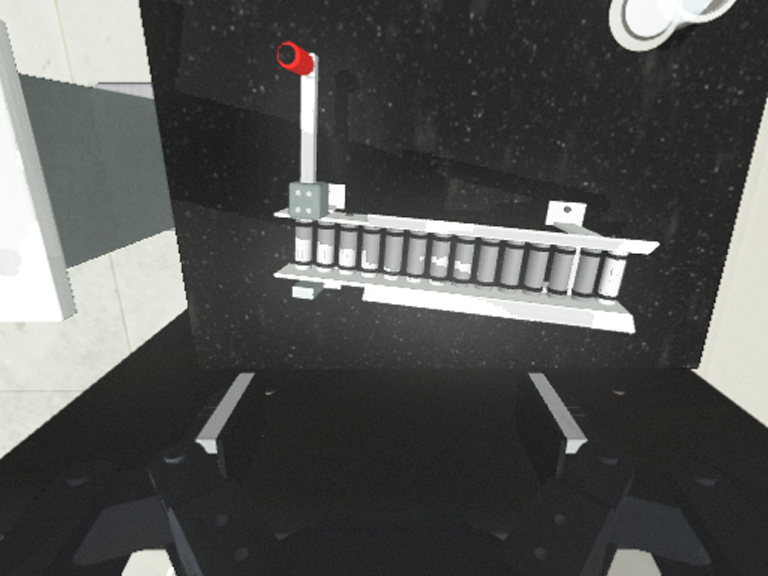

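View pics/w2.png

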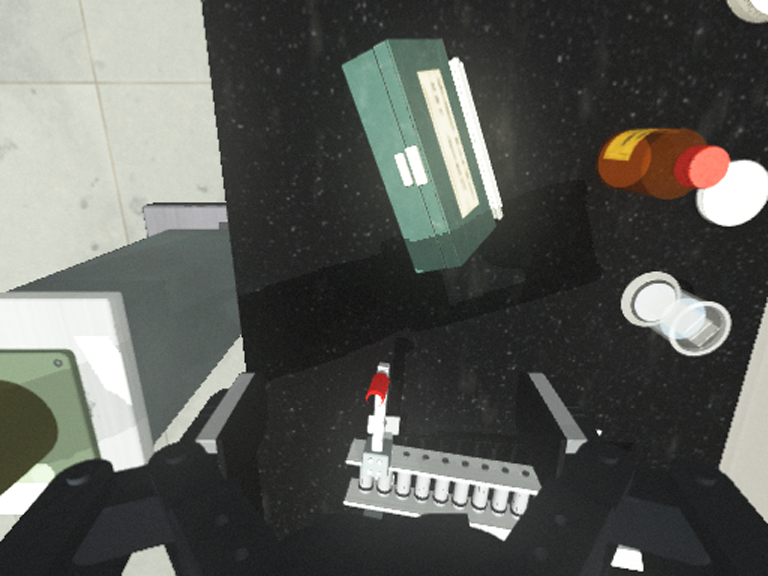

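Wrist picture 1: knob at (290,55), bar along x≈308, guide block (308,200), rollers from (303,245) to (612,275), rails slightly yawed. Wrist picture 2: box with its latch at (410,167), label face right of it, stand lip at (480,140), bottle and jar to the right. Now I fit box and lane to the point clouds.

```bash
cat > fit.py <<'E'
from h import *
import pickle
from scipy.optimize import least_squares
from scipy.spatial.transform import Rotation as Ro
np.set_printoptions(precision=2,suppress=True)
L={n:pickle.load(open(n+'.pkl','rb')) for n in('scene','side','w1','w2')}
CL={n:cloud(f) for n,f in L.items()}
H=np.array([50,88,22.5])
def base(yaw):
    # box: x down slant to hinge, z out of lid (+world x-ish & up), leaning to -x
    a=np.radians(30); xb=np.array([np.sin(a),0,-np.cos(a)]); zb=np.array([np.cos(a),0,np.sin(a)]); yb=np.cross(zb,xb)
    return Ro.from_rotvec([0,0,yaw]).as_matrix()@np.column_stack([xb,yb,zb])
pts=[]
for n in('w2','scene','side'):
    C=CL[n];im=L[n]['im'].astype(int);r,g,b=im[...,0],im[...,1],im[...,2]
    m=(L[n]['d']>0)&(g>r*1.25)&(g>=b-3)&(g>25)&(C[...,2]>12)&(C[...,2]<160)&(C[...,0]>400)&(C[...,0]<620)&(C[...,1]>190)&(C[...,1]<450)
    m=cv2.erode(m.astype(np.uint8),np.ones((3,3)))>0
    P=C[m];pts.append(P);print(n,len(P),P.mean(0))
def sdf(p,P):
    R=base(p[3])@Ro.from_rotvec([p[4],p[5],p[6]]).as_matrix(); q=np.abs((P-p[:3])@R)-H
    return np.linalg.norm(np.maximum(q,0),axis=1)+np.minimum(q.max(1),0)
def fit(P):
    best=None
    for y in(0,-.3,.3):
        s=least_squares(lambda p:np.r_[sdf(np.r_[p,0,0,0],P)],[500,320,75,y],loss='soft_l1',f_scale=2.)
        if best is None or s.cost<best.cost:best=s
    return best
for i,P in enumerate(pts+[np.vstack(pts)]):
    s=fit(P);print('box',s.x,np.degrees(s.x[3]),np.median(np.abs(s.fun)))
p7=least_squares(lambda p:sdf(p,np.vstack(pts)),np.r_[s.x,0,0,0],loss='soft_l1',f_scale=2.).x;print('6dof',p7)
# lane sections
C=CL['w1'];P=C[(L['w1']['d']>0)&(C[...,2]>20)&(C[...,0]>400)&(C[...,0]<790)&(C[...,1]>-130)&(C[...,1]<0)]
P=P[P[:,2]<150]
for x0 in range(430,790,40):
    Q=P[abs(P[:,0]-x0)<4];h=[]
    for y0 in range(-130,0,6):
        S=Q[(Q[:,1]>=y0)&(Q[:,1]<y0+6)]
        h.append('%4.0f'%np.percentile(S[:,2],90) if len(S) else '   .')
    print(x0,' '.join(h))
im=L['w1']['im'].astype(int);m=(im[...,0]>120)&(im[...,1]<70)&(L['w1']['d']>0)&(CL['w1'][...,2]>40)
K=C[m];print('knob',K.min(0),K.max(0)); T=K[K[:,2]>np.percentile(K[:,2],98)-4];print('top',T.mean(0),T.min(0),T.max(0))
for u,v in((308,75),(308,120),(307,170)):print('bar',C[round(v/1.5),round(u/1.5)])
E
python3 fit.py
```

```text
w2 3214 [484.73 324.01 117.88]
scene 414 [483.74 324.02 116.31]
side 779 [502.94 346.19 101.42]
box [514.04 317.5   76.24   0.35] 19.832426130955863 0.446880115846092
box [508.95 319.52  72.77   0.35] 19.976049206275253 0.7329519246464997
box [514.49 319.71  76.56   0.35] 19.924980877915978 0.6707026984349156
box [514.07 319.62  76.54   0.35] 19.947138693343632 0.5493822376422273
6dof [514.15 319.64  76.61   0.63   0.24  -0.    -0.14]
430    .    .    .    .    .    .    .   57    .    .    .    .    .    .    .    .    .   58   54    .    .    .
470    .    .    .    .   66   79   79   63   48   48   47   48   48   48   47   48   55   84   84   85   84   85
510    .    .    .    .   83   81   69   54   54   53   53   52   52   50   51   49   69   63    .    .    .    .
550    .    .    .    .   87   82   74   55   56   54   56   56   56   56   57   75   81   87    .    .    .    .
590    .    .    .   93   92   84   63   64   64   64   64   64   63   65   65   83   91   93    .    .    .    .
630    .    .    .   99   95   86   71   70   70   71   70   70   70   70   86   93   98    .    .    .    .    .
670    .    .  105  104   95   74   74   73   73   72   72   70   72   71   93  103  104    .    .    .    .    .
710    .    .  110  105   97   81   79   79   79   79   80   80   81   97  105  110    .    .    .    .    .    .
750    .  116  114  106   87   87   87   87   87   87   87   87   86  107  114  116    .    .    .    .    .    .
knob [457.05  92.85  89.94] [477.76 110.57 125.45]
top [468.27 100.66 122.1 ] [457.59  93.78 119.94] [473.86 110.39 125.45]
bar [471.08  94.58  77.21]
bar [468.73  59.75  76.23]
bar [466.38  18.76  77.37]
```

```bash
python3 - <<'E'
from h import *
import pickle
f=pickle.load(open('w1.pkl','rb'))
cv2.imwrite('pics/c1.png',cv2.resize(f['im'][120:230,175:445,::-1],(800,326),interpolation=cv2.INTER_CUBIC))
E
```

```text
(no output)
```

View pics/c1.png

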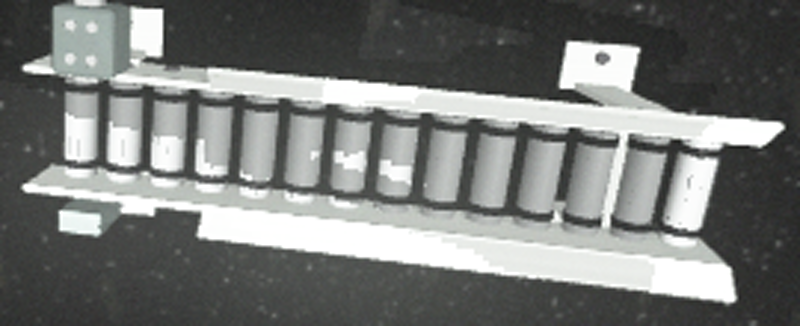

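```bash
cat > lane.py <<'E'
from h import *
import pickle
from scipy.optimize import least_squares
np.set_printoptions(precision=2,suppress=True)
f=pickle.load(open('w1.pkl','rb'));C=cloud(f)
P=C[(f['d']>0)&(C[...,2]>35)&(C[...,0]>490)&(C[...,0]<770)&(C[...,1]>-140)&(C[...,1]<10)&(C[...,2]<150)]
def frame(yaw,s=np.radians(8)):
    c,n=np.cos(yaw),np.sin(yaw)
    x=np.array([c*np.cos(s),n*np.cos(s),np.sin(s)]);y=np.array([-n,c,0]);return np.column_stack([x,y,np.cross(x,y)])
segs=np.array([[[28.5,0],[28.5,16]],[[28.5,16],[40.5,28]]])
def res(p):
    R=frame(p[0],p[3]);q=(P-[600,p[1],p[2]])@R;a=np.c_[abs(q[:,1]),q[:,2]]
    d=np.hypot(np.maximum(a[:,0]-28.5,0),a[:,1]*1.0)
    for A,B in segs:
        t=np.clip((a-A)@(B-A)/((B-A)@(B-A)),0,1);d=np.minimum(d,np.linalg.norm(a-A-t[:,None]*(B-A),axis=1))
    return d
s=least_squares(res,[-.062,-58,66,np.radians(8)],loss='soft_l1',f_scale=2.)
print('yaw,y600,z600,slope',s.x,np.degrees(s.x[[0,3]]),np.median(s.fun))
R=frame(s.x[0]);o=np.array([600,s.x[1],s.x[2]])
def hit(u,v,h):
    n=cv2.undistortPoints(np.array([[[u,v]]],float),f['K'],np.array([f['k'],0,0,0.])).ravel()
    d=f['Rc']@[n[0],n[1],1]; z=R[:,2];return f['tc']+d*((o+h*z-f['tc'])@z)/(d@z)
us=[81,124.5,167,211,259,305,350.5,399,446,495,542,590.5,640,691]
vs=[130,132,135,138,143,147,150,156,160,166,171,177,183,190]
lx=np.array([((hit(175+u/2.963,120+v/2.963,-9)-o)@R)[0] for u,v in zip(us,vs)])
nom=np.linspace(-225,81,14);print('offset load',lx-nom)
off=np.median(lx-nom);load=o+off*R[:,0];print('load',load,'knob pred',load+R@[-210,165,0],'knob meas lane', R.T@(np.array([466,106,103])-load), R.T@(np.array([468.7,59.8,76.2])-load))
lane=load-R@[72,0,0];print('lane mid',lane)
E
python3 lane.py
```

```text
yaw,y600,z600,slope [ -0.08 -67.25  63.96   0.14] [-4.46  8.03] 1.1952033782174207
offset load [71.6  71.59 70.77 70.47 72.02 72.2  71.78 72.75 72.55 73.18 72.49 72.33
 72.35 72.88]
load [671.34 -72.81  74.02] knob pred [476.84 107.85  44.79] knob meas lane [-212.46  162.31   59.13] [-209.97  116.46   31.71]
lane mid [600.26 -67.27  64.  ]
```

```bash
cat > geo.py <<'E'
from h import *
from lane import frame
LR=frame(np.radians(-4.3)); load=np.array([671.3,-72.8,74.4])
LH=frame(np.radians(-4.3),0)
def tool(z,y):
    z=z/np.linalg.norm(z);y=y-z*(y@z);y/=np.linalg.norm(y);return np.column_stack([np.cross(y,z),y,z])
def best(pos_fun,z,y):
    out=[]
    for sg in(1,-1):
        R=tool(z,sg*y);q=ctrl.solve_ik(pos_fun,R)
        if q is not None: out.append((np.abs(np.array(q)-sensors.read_state()['q']).max(),R,q))
    return sorted(out,key=lambda a:a[0])
E
cat > gate.py <<'E'
from geo import *
np.set_printoptions(precision=3,suppress=True)
k=load+LR@[-210,165,62];print('knob',k)
a=k+LH@[0,36,0];a[2]=k[2]-12+25
b=best(a,np.array([0,0,-1.]),LH[:,1]);print([(o[0],np.array(o[2])) for o in b])
R=b[0][1]
ctrl.gripper_to(0)
ctrl.move_ptp(a+[0,0,120],R);ctrl.move_l(a,vel=150)
e=a-LH@[0,36-23.5+88,0]
hit=ctrl.move_l(e,vel=60,threshold=20)
s=sensors.read_state();print(hit,LH.T@(np.array(s['eef_pos'])-k),s['force'],s['t'])
ctrl.move_l(np.array(s['eef_pos'])+LH@[0,25,0]+[0,0,5],vel=150)
ctrl.move_l(np.array(s['eef_pos'])+LH@[0,35,0]+[0,0,150],vel=250)
f=grab('side');cv2.imwrite('pics/side1.png',cv2.resize(f['im'][90:230,170:350,::-1],(720,560),interpolation=cv2.INTER_CUBIC))
print(sensors.read_state()['t'])
E
sed -i '/^R=frame(s.x/,$d;/^s=least/,$d' lane.py; python3 gate.py
```

```text
knob [467.696 107.975 106.57 ]
[(np.float64(1.446377340397155), array([ 0.121,  0.195,  1.867, -0.   ,  1.08 ,  1.767])), (np.float64(1.6952153131926382), array([ 0.121,  0.195,  1.867, -0.   ,  1.08 , -1.375]))]
True [ -0.077 -57.154  13.119] [0.592 2.953 2.283] 9.3917
10.4917
```

View pics/side1.png

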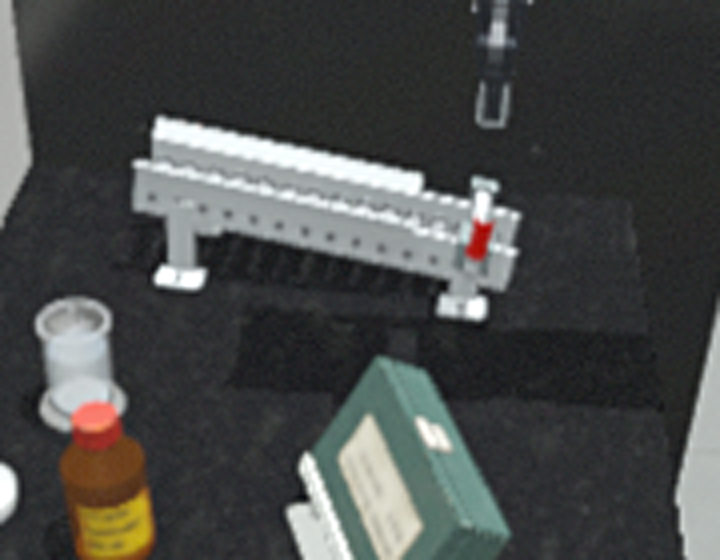

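The gate picture shows the knob (480,240) close to the guide block and the bar reaching the far keeper at (485,185). The stop force and the position also fit home. Next is the box.

```bash
cat > grasp.py <<'E'
from geo import *
np.set_printoptions(precision=3,suppress=True)
a=np.radians(30);y=np.radians(19.9);c=np.array([514.1,318.8,76.5])
Rz=cv2.Rodrigues(np.array([0,0,y]))[0]
xb=Rz@[np.sin(a),0,-np.cos(a)];zb=Rz@[np.cos(a),0,np.sin(a)]
g=c-38*xb
# plan: pick tool sign so that grasp and both place options are reachable
pl=load+LR@[8,0,50+38+60]
for sg in(1,-1):
    R=tool(xb,sg*zb);q=[ctrl.solve_ik(g-xb*d,R) for d in(0,120)]
    print(sg,'grasp',[None if k is None else np.array(k) for k in q])
for s2 in(1,-1):
    q=ctrl.solve_ik(pl,tool(-LR[:,2],s2*LR[:,1]));print('place',s2,None if q is None else np.array(q))
E
python3 grasp.py
```

```text
1 grasp [array([ 0.437,  0.19 ,  2.004, -0.108,  0.428,  0.175]), array([ 0.451, -0.117,  2.059, -0.082,  0.679,  0.154])]
-1 grasp [None, None]
place 1 [-0.25   0.335  1.458  0.026  1.211 -1.753]
place -1 [-0.25   0.335  1.458  0.026  1.211  1.389]
```

```bash
sed -i '/^# plan/,$d' grasp.py; cat >> grasp.py <<'E'
R=tool(xb,zb)
ctrl.move_ptp(g-90*xb,R)
ctrl.gripper_to(72)
hit=ctrl.move_l(g,vel=120,threshold=12)
s=sensors.read_state();print('hit',hit,(np.array(s['eef_pos'])-g)@xb,s['force'],s['t'])
if not hit:
    ctrl.gripper_to(30,force=60)
    s=sensors.read_state();print(s['grip_width'],s['grasp_force'],s['force'],s['t'])
    f=grab('wrist');cv2.imwrite('pics/g.png',cv2.resize(f['im'][...,::-1],(640,480)))
E
python3 grasp.py
```

```text
hit False -0.2575138674615166 [-0.081  0.333 -0.182] 13.4083
43.75974473757786 61.17045879364014 [-5.53  -2.421  6.118] 13.7667
```

View pics/g.png

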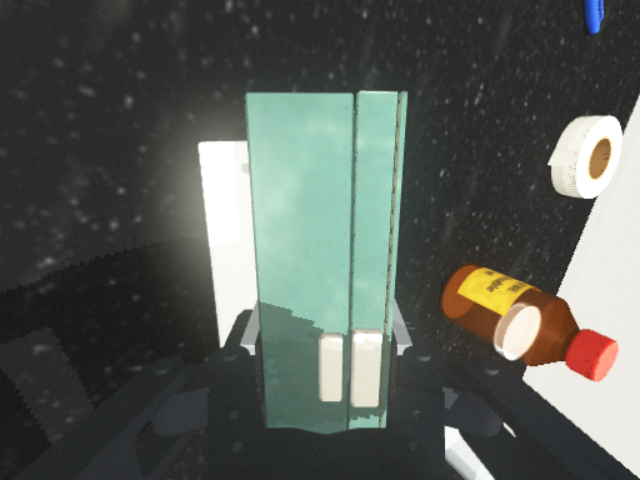

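The box is held between the pads, square, with the latch at (350,370) near the grip line. Lift and carry next.

```bash
cat > carry.py <<'E'
from geo import *
import pickle
np.set_printoptions(precision=2,suppress=True)
xb=np.array(sensors.read_state()['eef_rot'])[:,2];p=np.array(sensors.read_state()['eef_pos'])
ctrl.move_l(p-120*xb,vel=150)
ctrl.move_l(p-120*xb+[0,0,50],vel=150)
s=sensors.read_state();print(s['grip_width'],s['force'],s['wrist_torque'],s['t'])
PR=tool(-LR[:,2],-LR[:,1])
ctrl.move_ptp(load+LR@[10,0,50+38+90],PR)
ctrl.hold(.3)
s=sensors.read_state();print(s['grip_width'],s['force'],s['wrist_torque'],s['t'],LR.T@(np.array(s['eef_pos'])-load),np.abs(np.array(s['eef_rot'])-PR).max())
F={n:grab(n) for n in('side','wrist')};pickle.dump(F,open('carry.pkl','wb'))
f=F['side'];a=cv2.resize(f['im'][60:200,170:350,::-1],(540,420),interpolation=cv2.INTER_CUBIC);b=cv2.resize(F['wrist']['im'][...,::-1],(800-540,195))
im=np.zeros((420,800,3),np.uint8);im[:,:540]=a;im[:195,540:]=b;cv2.imwrite('pics/carry.png',im)
from scipy.optimize import least_squares
H=np.array([50,88,22.5]);q=[]
for n in F:
    f=F[n];C=cloud(f);i=f['im'].astype(int);L=(C-load)@LR
    m=(f['d']>0)&(i[...,1]>i[...,0]*1.25)&(i[...,1]>=i[...,2]-3)&(i[...,1]>25)&(abs(L[...,1])<50)&(abs(L[...,0])<130)&(L[...,2]>70)&(L[...,2]<195)
    m=cv2.erode(m.astype(np.uint8),np.ones((3,3)))>0;q.append(L[m]);print(n,m.sum())
def res(p,P):
    Q=cv2.Rodrigues(np.array(p[3:6]))[0];d=np.abs((P-p[:3])@Q)-[88,22.5,50]
    return np.linalg.norm(np.maximum(d,0),axis=1)+np.minimum(d.max(1),0)
for P in q+[np.vstack(q)]:
    if len(P)>80:
        r=least_squares(res,[10,0,140,0,0,0],args=(P,),loss='soft_l1',f_scale=2.);print('box in lane',r.x[:3],np.degrees(r.x[3:]),np.median(abs(r.fun)))
E
python3 carry.py
```

```text
44.14776084915579 [ 0.06 -0.45 -5.16] [-0.29  0.72  0.  ] 15.2583
44.0269012300998 [-0.01  0.15 -5.16] [0.   0.19 0.03] 17.1167 [  9.93   0.9  178.36] 0.0014192997964840304
side 1152
wrist 22204
box in lane [ 16.81   2.57 137.68] [ 0.3  -0.21 -0.04] 1.2572149338694611
box in lane [  9.59  -0.11 139.42] [0.47 0.01 0.07] 0.40395507054416413
box in lane [  9.61   2.45 139.4 ] [ 0.41 -0.02 -0.09] 0.4254350263983362
```

View pics/carry.png

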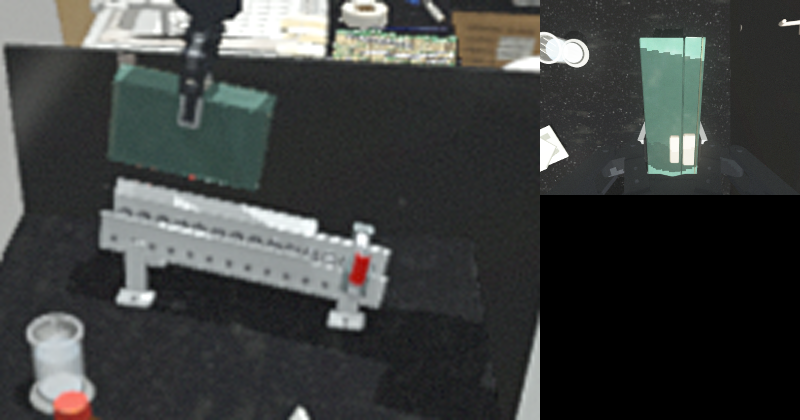

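```bash
cat > place.py <<'E'
from geo import *
import pickle
np.set_printoptions(precision=2,suppress=True)
off=178.4-89.4
ctrl.move_l(load+LR@[10,-.7,off+10],vel=100)
hit=ctrl.move_l(load+LR@[10,-.7,off-7],vel=20,threshold=5)
s=sensors.read_state();p=LR.T@(np.array(s['eef_pos'])-load);print(hit,p,p[2]-off,s['force'],s['wrist_torque'],s['t'])
if hit:
    ctrl.hold(.2)
    s=sensors.read_state();print(s['force'],s['grip_width'])
    ctrl.gripper_to(80)
    ctrl.move_l(np.array(s['eef_pos'])+LR@[0,0,110],vel=150)
    ctrl.hold(1.5)
    f=grab('side');cv2.imwrite('pics/end.png',cv2.resize(f['im'][60:200,170:350,::-1],(720,560),interpolation=cv2.INTER_CUBIC))
    pickle.dump(f,open('end.pkl','wb'));print(sensors.read_state()['t'])
E
python3 place.py
```

```text
True [10.27 -0.67 90.02] 1.017119334100272 [-0.49  0.5   5.89] [-0.12 -0.   -0.02] 18.7083
[-0.57  0.71  5.85] 44.06487193975999
21.8083
```

View pics/end.png

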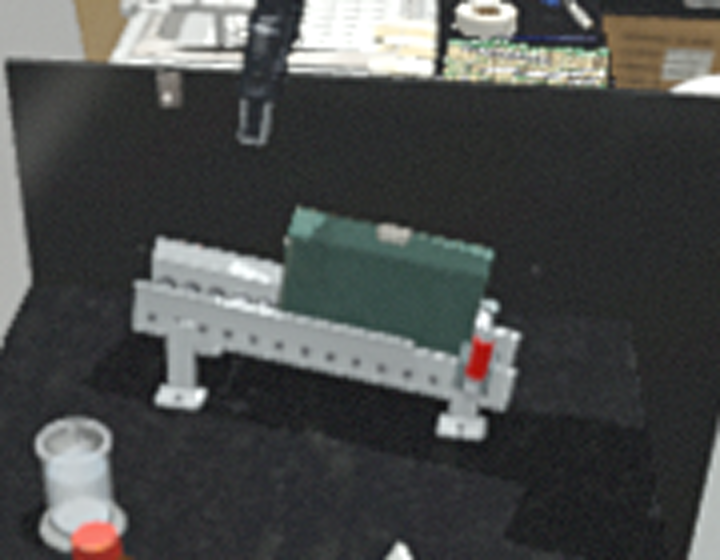

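```bash
cat > chk.py <<'E'
from geo import *
from scipy.optimize import least_squares
np.set_printoptions(precision=2,suppress=True)
def res(p,P):
    Q=cv2.Rodrigues(np.array(p[3:6]))[0];d=np.abs((P-p[:3])@Q)-[88,22.5,50]
    return np.linalg.norm(np.maximum(d,0),axis=1)+np.minimum(d.max(1),0)
for n in('side','scene','wrist'):
    f=grab(n);C=cloud(f);i=f['im'].astype(int);L=(C-load)@LR
    m=(f['d']>0)&(i[...,1]>i[...,0]*1.25)&(i[...,1]>=i[...,2]-3)&(i[...,1]>25)&(abs(L[...,1])<50)&(abs(L[...,0]+60)<170)&(L[...,2]>20)&(L[...,2]<115)
    m=cv2.erode(m.astype(np.uint8),np.ones((3,3)))>0;P=L[m]
    if len(P)>60:
        r=least_squares(res,[*P.mean(0)[:1],0,50,0,0,0],args=(P,),loss='soft_l1',f_scale=2.);print(n,len(P),r.x[:3],np.degrees(r.x[3:]),P.min(0),P.max(0))
print(sensors.read_state()['t'])
E
python3 chk.py
```

```text
side 969 [-109.92    0.51   48.98] [-3.08 -0.05  0.22] [-199.86  -12.54   23.  ] [-33.66  31.45 101.84]
scene 811 [-115.58    2.78   50.96] [-0.68  0.05  0.53] [-207.02  -14.     27.19] [-36.21  29.92 104.18]
wrist 2182 [-56.71   3.84  50.92] [ -0.41  -0.09 -11.76] [-136.02  -17.2    98.28] [-29.06  22.3  102.8 ]
21.9583
```

The picture shows the box resting against the bar (490,300), upright, with the gripper clear. Scene and side fits put its middle at −116 and −110 mm, within tolerance.

```bash
python3 -c "
from plant import ctrl
ctrl.hold(.5);print(ctrl.finish_job())"
```

```text
the job is handed in; nothing more can be done
None
```

The stop bar is home, and the slide box rolled down by itself and rests upright against it. I handed the job in at about 22 s of robot time, with the gripper clear and the beaker, jar and bottle never approached; the hand-in returned no verdict.

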